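Lift the hot pan lid with the lid lifter

ROBOT

A 6-joint arm with a two-finger parallel gripper is mounted at the origin on the work surface. World frame = base frame: x ahead of the robot, y to its left, z up, the work surface at z = 0. Lengths are in mm, angles in rad, forces in N, time in s.
With the tool pointing down it reaches from about 300 to 875 mm from the base axis. Payload 6.4 kg.
Tool frame: the origin (TCP) lies between the finger pads; the fingertips stand 14 mm ahead of it and the grasp point (between the pads) lies 5 mm behind it; z points along the fingers, y is the line along which they close (so a half turn about z gives the same grasp; the last joint's range is limited). The gripper opens to 88 mm and grips with 3 to 60 N. Pads are 18 mm wide; open, the fingers measure 123 mm over their backs; the gripper's body (75 mm by 187 mm) begins 45 mm behind the grasp point.
Start: joints at [1.027, 0.181, 1.607, -0, 1.354, -0.206], TCP at [190.551, 542.523, 252.714] pointing down, gripper open.
Joint ranges: [-2.99, 2.99], [-0.89, 2.07], [0.3, 2.58], [-1.14, 4.28], [0, 2.63], [-3.12, 3.12]. Speed limits (rad/s): [2.57, 2.57, 3.01, 3.14, 3.14, 3.14].

INTERFACE

Orientations are given as a 3x3 rotation matrix whose columns are the frame's x, y, z axes.
In Python, from plant import get_state, capture, camera_info, workorder, finder gives the robot as it stands. The module is installed in compiled form; this text tells all that it offers.
- The arm moves only by the shell command python3 -m jog 'ROWS'. ROWS is JSON, a list of rows, each an object with "dp": the shift along the tool's x, y, z in units of 400 mm (1.0 is 400 mm), a list of three; "twist": the turn about the tool's z in units of 2 pi rad (1.0 is 2 pi rad); "hand": the opening, from -1 (shut) to 1 (fully open). A call has 1 to 5 rows; each row shifts and turns the commanded pose from where the row before left it, along the tool's axes as they then stand; what a row does not reach is not made up. A row lasts 1/8 s, in which the tool goes at most 62.5 mm and 10.7 degrees, less where a joint would pass 70% of its speed; a pose out of reach is approached as far as the arm can. A call with a number of a shift or a turn outside -1 to 1 is refused whole. A call with a gripper value outside its range is refused whole. The fingers move at their own pace and stop on an object; the grip force is fixed at half the most. Time passes only in rows, so rows that do not move let the fingers close. It gives the time, the measured TCP pose, the force, the opening and the grip force at its end, in the units of the state.
- get_state(): the state, without advancing time (a new reading comes with each control period).
- capture(name): name is "scene" or "top" or "wrist"; returns (picture, depth): 384x512x3 uint8, red, green, blue; 384x512 float32, mm along the optical axis (not along the pixel's ray), 0 where there is no reading.
- camera_info(name): a dict with "mtx" (3x3 intrinsics, pixels), "position" and "attitude" of the camera in the world. Camera axes: x right, y up, looking along -z (the intrinsics and any distortion apply to the point x, -y, -z); pixel columns grow to the right and rows downward; lengths in mm; the calibration is good to about 2 mm. The wrist camera is an equidistant fisheye: a pixel r from the principal point sees the ray r / f radians off the axis. A picture is of the moment at which its call begins: read the wrist's pose just before it. camera_info takes no time and is no camera call; for the wrist camera it gives the pose at the moment of the call.
- workorder.job_done(): hands the job in; it is judged then, once.
Trained networks look in the newest picture that a camera, given by its name, has taken for a name from the list of things; names that differ only in an ending like _2 or _b are one class to them, and where a whole thing is asked for, a point or a joint stands for the part that bears it (a point fixed in the world has none). Each returns a list of dicts, best first, with "conf" (0 to 1); they miss things now and then, are a little off and sometimes report something else, mostly with a low value. They report only what shows in the picture. A call takes as long as a camera call. They do not tell look-alikes from the thing itself.
- finder.outline_of(camera, name): "pixels" (384x512 bool, what is visible of it) and "rect" ([left, top, right, bottom] in pixels, round what is visible of it).
The state is a dict: "time": time; "q": joint angles; "qd": joint speeds; "joint_torque": joint torques, N m; "eef_pos": TCP position; "tool_rot": TCP orientation; "contact_force": force on the tool from outside, world axes, zero at the start; "torque": the same for the moment, N m; "grip_width": finger opening in mm; "gripper_force": force on a finger pad.
Only numpy, scipy, OpenCV 4.12 (cv2) and the standard library are available. Lean on these libraries where they do the work, as an engineer would, in place of code of your own. Each camera call takes 0.05 s, during which the arm holds its last target. There are 200 camera calls.

TASK

The pan on the hot plate is warming bearings and its lid is hot. Take the lid lifter from its stand, hook the lid by its loop, lift it clear of the pan and set it down flat on the middle of the cork pad, keeping it level and steady all the way, without dropping it or touching it with the gripper. Then hang the lifter back in its stand as it was, and leave the lid of the cold pan, which stands on the bench, alone.

Things in the scene. Friction and masses are not known exactly. Their poses are not given: they have to be found in the camera images.
- lifter: Lid lifter, 0.16 kg, hung upright in a fixed grey fork: its round flange (52 mm) rests on two level prongs (24 mm apart, 95 mm long, along its x, on posts 50 mm off at +x), 125 mm above the bench. Lift it straight up; put it back straight down, same yaw. Origin: rod axis, underside of flange; z up. Wooden grip z 4 to 64 mm, 32 mm along x, 26 along y: grip from above across y.
- throat (a point): Lowest point of the lifter's inner hook curve, where a loop comes to rest: 85 mm straight below the lifter's origin. Hook of 8 mm bar in the lifter's xz plane, open towards +x. From this point: hook's underside 8 mm down, upturned tip at x 18 to 26 mm rising 15 mm, back at x -16 to -24 mm; free height for a bar 40 mm. The rod above is on the axis again.
- lid: Hot steel lid, 152 mm across, 0.25 to 0.4 kg, on the pan on the white hot plate. Origin: centre of rim's underside, at start 100 mm above the bench; z up. Disc top z 5 mm; a step below reaches z -6 mm (flat on the pad the origin is 18 mm above the bench). Loop of 7 mm bar over the centre in its yz plane: level top y -22 to 22 mm, underside z 46.5, top z 53.5 mm. Hook under it along x, either side.
- pad: Fixed square cork pad on the bench, 190 x 190 mm, 12 mm thick. Origin: centre of its underside, on the bench.
- cold_lid: An identical lid on an identical pan that stands directly on the bench, with no hot plate under it: not to be disturbed. Origin as for the hot lid, 52 mm above the bench; the top of its loop is 106 mm above the bench.
There are look-alikes about, which are no part of the job. Several things have the shape of the lifter; the one meant has the colours described above.

How it is judged:
By the outcome, as a careful person would: the job done as asked, in the order asked, and still so for the second after the job is handed in, with the robot touching nothing.
It also fails if it takes over 72 s, if anything falls off the work surface, if the arm or the gripper's body presses on something with over 40 N, if the wrist force passes 120 N, or if a joint passes its speed limit or range.

## Working session

There is one attempt and no reset: what is moved stays moved. The work goes in short steps, Python scripts to look and compute and a shell command to move; the robot and the scene stay as the last step left them, time stands still between calls to the robot, and variables do not carry over. Pictures are saved under pics/ and viewed, at most 13 in all, crops included, and the job is handed in when it is done.

```bash
mkdir -p pics; cat > h.py <<'E'
import numpy as np, cv2
from plant import get_state, capture, camera_info, workorder, finder
def cloud(name,d,info):
    K=np.array(info["mtx"]);R=np.array(info["attitude"]);p=np.array(info["position"])
    v,u=np.mgrid[0:384,0:512].astype(float)
    x=(u-K[0,2])/K[0,0];y=(v-K[1,2])/K[1,1]
    if name=="wrist":
        r=np.hypot(x,y)+1e-9;t=np.tan(np.minimum(r,1.5))/r;x=x*t;y=y*t
    P=np.stack([x*d,-y*d,-d],-1)
    return P@R.T+p
def shot(name,fn=None):
    info=camera_info(name);im,d=capture(name)
    if fn: cv2.imwrite("pics/"+fn,im[:,:,::-1])
    return im,d,cloud(name,d,info),info
E
python3 - <<'E'
from h import *
np.set_printoptions(precision=1,suppress=True)
ims=[]
for c in["scene","top"]:
    im,d,P,info=shot(c); ims.append(im); print(c,info)
    for n in["lifter","lid","pad","cold_lid"]:
        for o in finder.outline_of(c,n):
            m=o["pixels"]&(d>0);Q=P[m]
            if len(Q)<5: print(n,o["conf"],o["rect"]);continue
            print(n,round(o["conf"],2),o["rect"],m.sum(),"med",np.median(Q,0),"lo",np.percentile(Q,3,0),"hi",np.percentile(Q,97,0),"col",np.median(im[m],0))
    cv2.imwrite(f"pics/{c}0.png",im[:,:,::-1])
E
```

```text
scene {'mtx': array([[361.6,   0. , 255.4],
       [  0. , 361.6, 188.3],
       [  0. ,   0. ,   1. ]]), 'position': array([941.9, 508.6, 859.1]), 'attitude': array([[-0.7, -0.5,  0.5],
       [ 0.7, -0.5,  0.5],
       [-0. ,  0.7,  0.7]])}
lifter 0.81 [270.5, 171.7, 290.9, 212.6] 439 med [433.7  51.9 143.3] lo [292.  -87.2  -1.4] hi [449.   68.8 188.9] col [102.  97.  80.]
lifter 0.73 [229.6, 168.7, 268.5, 187.5] 260 med [ 414.4 -122.5   40. ] lo [ 348.2 -146.5    9.1] hi [ 453.5 -111.4   50.8] col [60. 97. 95.]
lifter 0.55 [233.2, 134.3, 249.6, 147.7] 184 med [ 274.8 -273.6   40.2] lo [ 243.3 -299.3   14.5] hi [ 311.5 -263.5   50.2] col [51.  62.5 98. ]
lid 0.64 [328.7, 255.1, 393.1, 311.9] 3052 med [491.6 366.7 105.2] lo [422.2 298.8 102.5] hi [553.  428.3 145.2] col [171. 167. 169.]
pad 0.65 [140.0, 146.2, 212.8, 200.8] 2361 med [ 537.2 -328.2   10.3] lo [ 441.5 -433.    -1.3] hi [ 625.4 -244.1   13.6] col [174. 139. 107.]
cold_lid 0.74 [171.1, 229.4, 229.2, 279.6] 2231 med [691.1  18.5  56.5] lo [621.9 -51.9  53.3] hi [753.1  80.1  92.7] col [167. 163. 165.]
cold_lid 0.21 [270
[... 909 characters left out ...]
. 123. 130.]
lid 0.43 [234.9, 83.9, 291.2, 136.8] 2348 med [682.3  10.   57.2] lo [619.5 -55.4  52.7] hi [749.8  75.5  88.4] col [133. 127. 134.]
pad 0.67 [348.9, 141.8, 429.8, 220.3] 4862 med [ 524.6 -342.3   12. ] lo [ 436.6 -431.5    7.5] hi [ 616.3 -251.7   16.2] col [139. 102.  72.]
pad 0.64 [228.9, 189.7, 251.8, 216.9] 384 med [419.3  41.9 132.9] lo [403.5  23.   84.6] hi [441.2  66.3 191.5] col [120.5  90.   89.5]
cold_lid 0.94 [233.7, 84.8, 289.4, 138.7] 2319 med [682.8  10.9  57.3] lo [620.  -54.9  52.7] hi [748.8  76.7  89.3] col [133. 127. 134.]
cold_lid 0.64 [87.5, 140.8, 146.7, 200.2] 2742 med [481.8 358.9 105.4] lo [418.9 294.6 101.5] hi [549.  425.  137.8] col [130. 123. 130.]
```

View pics/scene0.png

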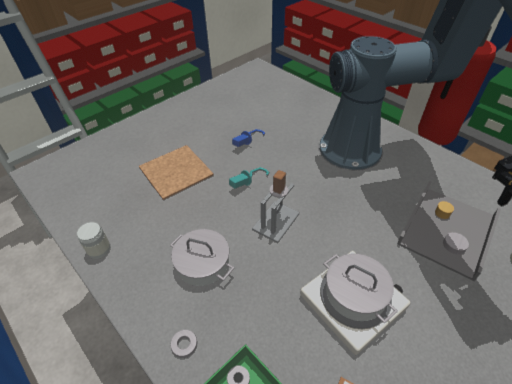

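View pics/top0.png

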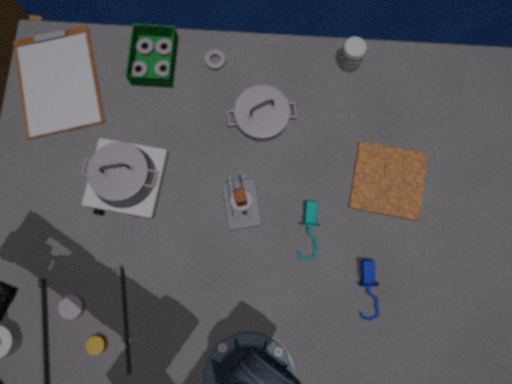

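The scene view shows the hung lifter (brown grip, about 280,182) in the grey fork with its posts toward the camera. It also shows the hot lid (360,285), the cold lid (200,255), the cork pad (176,170), and teal and blue look-alike lifters. A dark framed thing stands at (450,230). The top view agrees: grip (240,197), hot lid (118,172), pad (390,180).

```bash
cat >> h.py <<'E'
np.set_printoptions(precision=1,suppress=True)
def axis(Q):
    c=Q[:,:2].mean(0);w,v=np.linalg.eigh(np.cov((Q[:,:2]).T));a=v[:,1];s=(Q[:,:2]-c)@a
    mid=c+a*(np.percentile(s,2)+np.percentile(s,98))/2
    return mid,np.degrees(np.arctan2(a[1],a[0])),np.ptp(s),2*np.sqrt(w)
def near(P,d,x,y,r): return (d>0)&(np.hypot(P[...,0]-x,P[...,1]-y)<r)
def rep(im,d,P):
    z=P[...,2]
    for nm,x,y,z0 in[("hot",487,362,100),("cold",687,13,52)]:
        m=near(P,d,x,y,70)&(z>z0+44)&(z<z0+62)
        if m.sum()>8: print(nm,"loop",m.sum(),*axis(P[m]),"ztop",np.percentile(z[m],[50,95]))
        m=near(P,d,x,y,90)&(abs(z-z0-4)<5)
        if m.sum()>50:
            h=cv2.minEnclosingCircle(P[m][:,:2].astype(np.float32)); print("  disc",h,"z",np.median(z[m]))
    m=near(P,d,530,-335,140)&(z>8)&(z<20)
    if m.sum()>500: print("pad",cv2.minAreaRect(P[m][:,:2].astype(np.float32)),np.median(z[m]), "mean",P[m].mean(0))
    m=near(P,d,425,45,45)&(z>175)&(z<205)
    if m.sum()>5: print("grip top",m.sum(),cv2.minAreaRect(P[m][:,:2].astype(np.float32)),np.percentile(z[m],[10,50,90]))
    m=near(P,d,440,45,90)&(z>113)&(z<133)
    if m.sum()>5: print("fork",m.sum(),*axis(P[m]),np.percentile(z[m],[10,50,90]),"rect",cv2.minAreaRect(P[m][:,:2].astype(np.float32)))
E
python3 - <<'E'
from h import *
for c in["scene","top"]:
    im,d,P,info=shot(c);print(c);rep(im,d,P)
    m=(d>0)&(P[...,0]>-50)&(P[...,0]<400)&(P[...,1]>120)&(P[...,1]<480)&(P[...,2]>30)&(P[...,2]<300)
    Q=P[m];H,_,_=np.histogram2d(Q[:,0],Q[:,1],[range(-50,401,50),range(120,481,40)]);
    print("frame",m.sum());
    from scipy.stats import binned_statistic_2d as b
    print(np.nan_to_num(b(Q[:,0],Q[:,1],Q[:,2],'max',[range(-50,401,50),range(120,481,40)])[0]).astype(int))
print(get_state()["tool_rot"],get_state()["contact_force"])
i=camera_info("wrist");print(i)
E
```

```text
scene
hot loop 93 [486.5 362.8] 103.4606863927421 56.94959094402232 [ 4.1 32.6] ztop [152.2 154.3]
  disc ((485.76287841796875, 362.6257019042969), 76.4514389038086) z 105.05969141367052
cold loop 62 [686.9  14.2] 121.61233903524042 55.62144036136881 [ 3.7 33. ] ztop [103.4 106.6]
  disc ((686.7866821289062, 11.106431007385254), 77.6551742553711) z 56.39422068502324
pad ((529.8592529296875, -340.0811767578125), (192.8369903564453, 190.02381896972656), 82.47856140136719) 10.74817612879525 mean [ 533.3 -334.8   10.8]
grip top 118 ((428.8589782714844, 46.91067123413086), (30.7311954498291, 26.05478858947754), 15.901713371276855) [177.9 187.2 189.7]
fork 294 [438.1  57.8] -179.18982875642607 114.83532480193472 [29.9 57.7] [119.5 125.1 129.5] rect ((437.329345703125, 48.26682662963867), (109.49747467041016, 51.85769271850586), 14.550063133239746)
frame 445
[[ 0  0  0  0 39  0  0  0  0]
 [ 0  0  0  0 43  0 39  0  0]
 [ 0  0  0  0 41 41 41 39  0]
 [ 0  0  0  0 39 42  0  0 32]
 [ 0  0  0  0  0 42  0  0 32]
 [ 0  0  0  0  0 42  0  0  0]
 [ 0  0  0  0  0 39  0  0  0]
 [ 0  0  0  0  0  0  0  0 
[... 781 characters left out ...]
4] rect ((435.3901672363281, 46.54410934448242), (109.35320281982422, 49.89131546020508), 11.988085746765137)
frame 1184
[[ 0  0  0  0 41  0  0  0  0]
 [ 0  0  0  0 44  0 44  0  0]
 [ 0  0  0  0 45 42 43 41  0]
 [ 0  0  0  0 44 45  0 32 33]
 [ 0  0  0  0  0 44  0 32 33]
 [ 0  0  0  0  0 44  0  0  0]
 [ 0  0  0  0  0  0  0  0  0]
 [ 0  0  0  0  0  0  0  0  0]
 [ 0  0  0 41 45 44 43 42 35]]
[[-0.9  0.3 -0. ]
 [ 0.3  0.9 -0. ]
 [ 0.  -0.  -1. ]] [ 1.  -0.4  0.7]
{'mtx': array([[297.3,   0. , 252.9],
       [  0. , 297.3, 188.9],
       [  0. ,   0. ,   1. ]]), 'position': array([120.4, 566.7, 385.2]), 'attitude': array([[ 0.3, -0.9, -0.3],
       [ 0.9,  0.3,  0.1],
       [ 0. , -0.3,  1. ]])}
```

```bash
cat >> h.py <<'E'
def go(x,y,z,yawY=None):
    """rows' numbers from the present pose: shift in tool axes /400, twist /360 so that tool y points at yawY (deg, mod 180). shift given first in present axes"""
    s=get_state();R=np.array(s["tool_rot"]);p=np.array(s["eef_pos"])
    a=np.degrees(np.arctan2(R[1,1],R[0,1]));out=R.T@(np.array([x,y,z])-p)/400
    t=0 if yawY is None else -((yawY-a+90)%180-90)/360
    print("t",round(s["time"],2),"p",p.round(1),"yawY",round(a,2),"q6",round(s["q"][5],2),"dp",np.round(out,4),"twist",round(t,4),"tilt",np.round(R[:2,2],4))
E
python3 -c "
from h import *
go(400,45,320,104)"
```

```text
t 0.6 p [190.5 542.5 252.7] yawY 70.65 q6 -0.21 dp [-0.9 -1.  -0.2] twist -0.0926 tilt [-0. -0.]
```

```bash
sed -i 's/np.round(out,4)/np.round(out,4).tolist()/;s/np.round(R\[:2,2\],4)/np.round(R[:2,2],4).tolist()/' h.py
python3 -c "
from h import *
go(400,45,320,104)"
```

```text
t 0.6 p [190.5 542.5 252.7] yawY 70.65 q6 -0.21 dp [-0.9062, -1.0, -0.1682] twist -0.0926 tilt [-0.0, -0.0]
```

```bash
R='{"dp":[-0.09,-0.1,-0.017],"twist":0,"hand":1}'; python3 -m jog '[{"dp":[-0.09,-0.1,-0.017],"twist":0,"hand":1},{"dp":[-0.09,-0.1,-0.017],"twist":0,"hand":1},{"dp":[-0.09,-0.1,-0.017],"twist":0,"hand":1},{"dp":[-0.09,-0.1,-0.017],"twist":0,"hand":1},{"dp":[-0.09,-0.1,-0.017],"twist":0,"hand":1}]'
python3 -m jog '[{"dp":[-0.09,-0.1,-0.017],"twist":0,"hand":1},{"dp":[-0.09,-0.1,-0.017],"twist":0,"hand":1},{"dp":[-0.09,-0.1,-0.017],"twist":0,"hand":1},{"dp":[-0.09,-0.1,-0.017],"twist":0,"hand":1},{"dp":[-0.09,-0.1,-0.017],"twist":0,"hand":1}]'
python3 -m jog '[{"dp":[0,0,0],"twist":-0.025,"hand":1},{"dp":[0,0,0],"twist":-0.025,"hand":1},{"dp":[0,0,0],"twist":-0.025,"hand":1},{"dp":[0,0,0],"twist":-0.018,"hand":1},{"dp":[0,0,0],"twist":0,"hand":1}]'
python3 -c "
from h import *
im,d,P,i=shot('wrist','w1.png');rep(im,d,P);go(426,45,156,104)"
```

```text
time: 1.23
eef_pos: [294.5, 292.7, 287.2]
tool_rot: [[-0.944, 0.331, 0.001], [0.331, 0.944, 0.0], [-0.001, 0.001, -1.0]]
contact_force: [1.5, 0.1, 0.3]
grip_width: 87.8
gripper_force: 0.0
time: 1.85
eef_pos: [398.1, 44.1, 321.4]
tool_rot: [[-0.943, 0.332, 0.001], [0.332, 0.943, -0.0], [-0.001, 0.0, -1.0]]
contact_force: [-0.1, -0.5, 1.3]
grip_width: 87.9
gripper_force: 0.0
time: 2.48
eef_pos: [397.6, 45.8, 320.8]
tool_rot: [[-0.97, -0.243, 0.0], [-0.243, 0.97, -0.0], [-0.0, -0.0, -1.0]]
contact_force: [1.1, 0.1, -0.2]
grip_width: 87.9
gripper_force: 0.0
  disc ((452.90087890625, 339.515869140625), 65.51277923583984) z 105.1398088635857
cold loop 146 [683.3  10.7] 119.74101596123609 58.8287931821672 [ 3.5 34.3] ztop [103.9 106. ]
  disc ((684.7975463867188, 10.139404296875), 76.63853454589844) z 57.166990440985956
pad ((527.61376953125, -343.2148132324219), (192.31216430664062, 191.57102966308594), 82.72604370117188) 12.206515671398506 mean [ 521.4 -333.3   12.2]
grip top 882 ((425.02630615234375, 43.526817321777344), (31.429704666137695, 25.765886306762695), 16.947284698486328) [185.5 188.8 189.8]
fork 1584 [433.5  49.7] -164.1929270709237 109.85716576102166 [33.2 63.2] [124.5 126.3 129.8] rect ((435.0834045410156, 46.27727508544922), (108.4359359741211, 50.53266525268555), 13.0748929977417)
t 2.52 p [397.6  45.8 320.8] yawY 103.99 q6 -2.0 dp [-0.0683, -0.0191, 0.412] twist -0.0 tilt [0.0002, -0.0001]
```

View pics/w1.png

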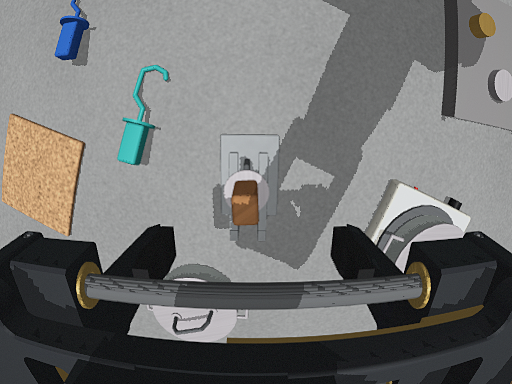

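The wrist view shows the brown-gripped lifter at (246,200) on the grey fork. The prongs run along the image vertical with the posts at the lower (+x) end, and the teal and blue look-alikes lie at left.

```bash
python3 - <<'E'
from h import *
im,d,P,i=shot('wrist');z=P[...,2]
m=near(P,d,425,44,30)&(z>187)&(z<191);print("grip",m.sum(),*axis(P[m]),cv2.minAreaRect(P[m][:,:2].astype(np.float32)))
hsv=cv2.cvtColor(im,cv2.COLOR_RGB2HSV)
a=np.radians(14);u=np.array([np.cos(a),np.sin(a)]);v=np.array([-u[1],u[0]])
D=P[...,:2]-np.array([425,43.5]);s=D@u;t=D@v
for lo,hi in[(-60,-28),(29,75)]:
  for sg in(-1,1):
    m=(d>0)&(z>121)&(z<129)&(s>lo)&(s<hi)&(t*sg>0)&(t*sg<30)
    if m.sum()>5:print(lo,sg,m.sum(),"s",s[m].min(),s[m].max(),"t",np.median(t[m]),"z",np.median(z[m]),"line",cv2.fitLine(np.c_[s[m],t[m]].astype(np.float32),cv2.DIST_HUBER,0,.01,.01).ravel())
m=(d>0)&(z>20)&(z<115)&(abs(s)<80)&(abs(t)<40)
H=np.histogram2d(s[m],z[m],[range(-80,81,20),range(20,121,20)])[0];print(H.astype(int))
E
```

```text
grip 735 [425.   43.9] -158.84375823968014 31.343183799325868 [13.8 17.4] ((425.4544372558594, 43.59381866455078), (30.64807891845703, 24.774072647094727), 17.74477195739746)
-60 -1 120 s -43.78458873050068 -28.412917905317148 t -13.969148484119376 z 125.41087353184855 line [  1.   -0.  -36.3 -13.9]
-60 1 126 s -43.47903051753071 -28.31352906472562 t 19.653851370314683 z 125.26822284192508 line [  1.    0.  -36.1  19.7]
29 -1 176 s 29.536228125466877 64.65858064749298 t -15.875533882399155 z 125.24155876677443 line [  1.    0.1  49.  -15.5]
29 1 217 s 29.402000810971565 64.55270520358576 t 18.256405683421836 z 125.33867648088142 line [ 1.  -0.  46.9 18.7]
[[ 0  0  0  0  0]
 [ 0  0  0  0  0]
 [ 0 10 13 23  0]
 [ 0  8  0 13  0]
 [ 0  0  0  0  0]
 [ 0  0  0  0  0]
 [ 0  0  0  0  9]
 [ 0  0  0  0  3]]
```

```bash
python3 -m jog '[{"dp":[0,0,0],"twist":-0.0083,"hand":1},{"dp":[-0.068,-0.02,0.06],"twist":0,"hand":1},{"dp":[0,0,0.1],"twist":0,"hand":1},{"dp":[0,0,0.1],"twist":0,"hand":1},{"dp":[0,0,0.05],"twist":0,"hand":1}]'
python3 -c "
from h import *
go(426,44.5,156,107)"
```

```text
time: 3.2
eef_pos: [424.8, 46.4, 194.5]
tool_rot: [[-0.956, -0.292, -0.003], [-0.292, 0.956, 0.001], [0.003, 0.001, -1.0]]
contact_force: [-0.7, -0.0, 0.1]
grip_width: 88.3
gripper_force: 0.0
t 3.2 p [424.8  46.4 194.5] yawY 107.01 q6 -2.04 dp [-0.0017, -0.0056, 0.0962] twist 0.0 tilt [-0.0031, 0.0005]
```

```bash
python3 -m jog '[{"dp":[-0.002,-0.005,0.05],"twist":0,"hand":1},{"dp":[0,0,0.046],"twist":0,"hand":1},{"dp":[0,0,0],"twist":0,"hand":1},{"dp":[0,0,0],"twist":0,"hand":0},{"dp":[0,0,0],"twist":0,"hand":-1}]'
python3 -m jog '[{"dp":[0,0,0],"twist":0,"hand":-1},{"dp":[0,0,0],"twist":0,"hand":-1},{"dp":[0,0,0],"twist":0,"hand":-1},{"dp":[0,0,0],"twist":0,"hand":-1}]'
python3 -c "
from h import *
go(426,44.5,156,107)"
```

```text
time: 3.82
eef_pos: [428.0, 44.4, 159.3]
tool_rot: [[-0.956, -0.294, 0.002], [-0.294, 0.956, -0.0], [-0.002, -0.001, -1.0]]
contact_force: [0.4, 1.4, -0.5]
grip_width: 70.1
gripper_force: 0.0
time: 4.32
eef_pos: [427.3, 44.5, 158.3]
tool_rot: [[-0.956, -0.294, -0.0], [-0.294, 0.956, 0.0], [0.0, 0.0, -1.0]]
contact_force: [0.3, 0.2, -0.8]
grip_width: 30.0
gripper_force: 0.0
t 4.33 p [427.3  44.5 158.3] yawY 107.11 q6 -2.04 dp [0.0032, 0.0009, 0.0058] twist 0.0003 tilt [-0.0, 0.0]
```

```bash
python3 -m jog '[{"dp":[0,0,0],"twist":0,"hand":-1},{"dp":[0,0,0],"twist":0,"hand":-1},{"dp":[0,0,0],"twist":0,"hand":-1}]'
python3 -c "
from h import *
go(426,44.5,156,107)"
python3 -m jog '[{"dp":[0,0,-0.02],"twist":0,"hand":-1},{"dp":[0,0,-0.06],"twist":0,"hand":-1},{"dp":[0,0,-0.1],"twist":0,"hand":-1},{"dp":[0,0,-0.1],"twist":0,"hand":-1},{"dp":[0,0,-0.1],"twist":0,"hand":-1}]'
python3 -c "
from h import *
go(427,44.5,158,107)"
```

```text
time: 4.7
eef_pos: [427.3, 44.6, 158.3]
tool_rot: [[-0.956, -0.294, -0.0], [-0.294, 0.956, 0.0], [0.0, 0.0, -1.0]]
contact_force: [-0.0, 0.5, 0.8]
grip_width: 25.8
gripper_force: 29.9
t 4.7 p [427.3  44.6 158.3] yawY 107.11 q6 -2.04 dp [0.0032, 0.0008, 0.0058] twist 0.0003 tilt [-0.0001, 0.0001]
time: 5.32
eef_pos: [427.1, 44.5, 312.0]
tool_rot: [[-0.956, -0.294, 0.0], [-0.294, 0.956, -0.0], [-0.0, -0.0, -1.0]]
contact_force: [0.2, -0.1, -1.7]
grip_width: 25.5
gripper_force: 29.9
t 5.33 p [427.1  44.5 312. ] yawY 107.11 q6 -2.04 dp [0.0002, 0.0002, 0.3849] twist 0.0003 tilt [0.0002, -0.0002]
```

```bash
python3 -m jog '[{"dp":[0,0,0],"twist":0.0108,"hand":-1},{"dp":[-0.01,0.05,0],"twist":0,"hand":-1},{"dp":[-0.025,0.1,0],"twist":0,"hand":-1},{"dp":[-0.025,0.11,0],"twist":0,"hand":-1},{"dp":[-0.025,0.11,0],"twist":0,"hand":-1}]'
python3 -m jog '[{"dp":[-0.025,0.11,0],"twist":0,"hand":-1},{"dp":[-0.025,0.11,0],"twist":0,"hand":-1},{"dp":[-0.02,0.1,0],"twist":0,"hand":-1},{"dp":[-0.018,0.049,0],"twist":0,"hand":-1},{"dp":[0,0,0],"twist":0,"hand":-1}]'
python3 -c "
from h import *
im,d,P,i=shot('wrist','w2.png');rep(im,d,P);go(427,348,312,103.2)
im,d,P,i=shot('scene','s2.png');rep(im,d,P)"
```

```text
time: 5.95
eef_pos: [426.4, 197.6, 310.8]
tool_rot: [[-0.974, -0.228, 0.001], [-0.228, 0.974, -0.0], [-0.001, -0.0, -1.0]]
contact_force: [0.5, 0.2, -1.8]
grip_width: 25.6
gripper_force: 29.9
time: 6.58
eef_pos: [427.1, 348.6, 310.1]
tool_rot: [[-0.973, -0.23, -0.0], [-0.23, 0.973, -0.001], [0.001, -0.001, -1.0]]
contact_force: [0.1, -0.3, -1.7]
grip_width: 25.7
gripper_force: 29.9
  disc ((482.8967590332031, 360.1593322753906), 75.97926330566406) z 105.2441548180878
  disc ((671.3221435546875, 12.850038528442383), 74.54930877685547) z 57.04832659505291
fork 1379 [434.4  51.4] -166.35047101772415 109.33291772461664 [34.3 63.9] [119.3 124.6 125.9] rect ((434.5746765136719, 48.87890625), (109.3328857421875, 46.70970153808594), 13.283592224121094)
t 6.62 p [427.1 347.7 310.1] yawY 103.27 q6 -1.33 dp [0.0001, 0.0007, -0.0047] twist 0.0002 tilt [-0.0005, -0.001]
hot loop 95 [486.5 363.1] 102.99064299466636 58.549390798115596 [ 4.2 33.3] ztop [152.  154.3]
  disc ((485.5435485839844, 361.80316162109375), 76.73625946044922) z 105.00508383387705
cold loop 62 [687.1  13.8] 121.54026193991155 56.52042828401348 [ 3.6 33. ] ztop [103.5 105.7]
  disc ((685.28271484375, 13.061860084533691), 77.46459197998047) z 56.43856240707032
pad ((529.7544555664062, -340.24835205078125), (193.7366485595703, 190.00523376464844), 82.75814819335938) 10.663405501409784 mean [ 533.2 -335.6   10.8]
fork 286 [437.5  52. ] -166.21389568631207 111.23074380498448 [34.6 66.3] [119.4 123.7 125.8] rect ((436.76275634765625, 50.093563079833984), (111.24427795410156, 45.73994445800781), 13.901724815368652)
```

View pics/w2.png

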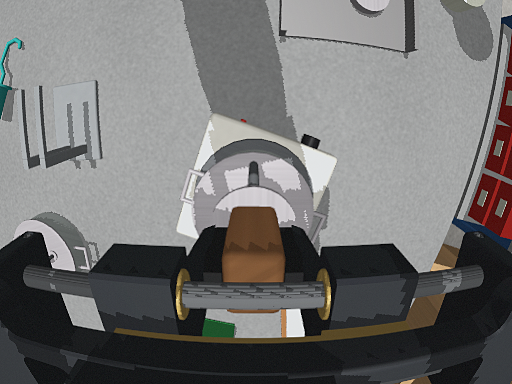

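View pics/s2.png

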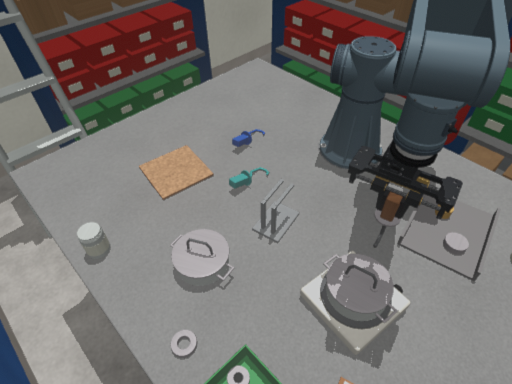

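The wrist view shows the held grip hiding the loop, with the lid at (253,205). The scene view shows the lifter in hand, hook at (382,228), above and behind the hot lid's loop (362,273).

```bash
python3 - <<'E'
from h import *
s=get_state();R=np.array(s["tool_rot"]);p=s["eef_pos"]
for c in["scene","top"]:
    im,d,P,i=shot(c)
    L=(P-p)@R   # tool coords
    z=P[...,2]
    m=(d>0)&(np.abs(L[...,0])<40)&(np.abs(L[...,1])<30)&(z>165)&(z<300)
    for lo in range(165,300,12):
        k=m&(z>=lo)&(z<lo+12)
        if k.sum()>2: print(c,lo,k.sum(),"tool x",L[k][:,0].min(),np.median(L[k][:,0]),L[k][:,0].max(),"y",L[k][:,1].min(),np.median(L[k][:,1]),L[k][:,1].max())
    k=near(P,d,487,362,70)&(z>148)&(z<158)
    mid,ang,_,_=axis(P[k]);print("loop tool",((np.r_[mid,150]-p)@R),ang)
E
```

```text
scene 189 51 tool x -23.55011864379386 4.8419389876407495 20.496155776532 y -3.151065812790616 1.0451931089296345 4.729501401485769
scene 201 26 tool x -26.331236449994623 -2.562906811246436 18.842480387956645 y -2.987337697369682 0.936702647385665 4.4021781204278625
scene 213 13 tool x 14.890733467776023 16.857248806418887 20.912888369440186 y -2.8751142213419314 0.7512240098451923 4.629884418540798
scene 225 6 tool x 14.890452649212806 16.156647075552048 16.97401979108693 y -2.341094433706674 0.5641929788241045 4.09896940749206
scene 273 193 tool x -26.289451261310585 -14.275721856070833 4.50155621962508 y -25.317511840147958 2.795938630854074 26.33584839311992
scene 285 60 tool x -17.206787605836432 -15.493969233576546 -8.581808531212634 y -17.048124606790445 0.3128688772570049 17.736760285538058
scene 297 28 tool x -16.93610923340191 -11.772049595386605 -7.698756871289584 y -23.45311968630229 -0.009825614490429957 21.947965289533357
loop tool [-61.2   1.3 160.1] 103.36865820035716
top 189 53 tool x -19.60227947867421 0.5512143496749314 24.466867170223576 y -5.131704735814872 -1.9
[... 448 characters left out ...]
tool x 14.489233891085181 20.03283824486919 24.76149677462807 y -4.819500236449749 -1.6488401076095414 2.9590802709665427
top 273 143 tool x -11.773992831216718 16.65095124559481 26.058513035194277 y -27.283811425404316 -7.148772902622894 24.12313648467184
top 285 18 tool x 12.630498152649608 16.349474280921335 17.068379642380354 y -13.439607520723753 -5.931868231453597 9.514996010976407
top 297 9 tool x 9.668869660897256 16.315428177398648 17.538693418947314 y -12.681380737086377 3.1907246588049154 20.789644818589363
loop tool [-57.2 -28.8 160.1] -172.6959056100978h.py:19: RuntimeWarning: invalid value encountered in sqrt
  return mid,np.degrees(np.arctan2(a[1],a[0])),np.ptp(s),2*np.sqrt(w)
```

```bash
python3 -m jog '[{"dp":[0,0.0015,0.03],"twist":0,"hand":-1},{"dp":[0,0,0.06],"twist":0,"hand":-1},{"dp":[0,0,0.06],"twist":0,"hand":-1},{"dp":[0,0,0.027],"twist":0,"hand":-1},{"dp":[0,0,0],"twist":0,"hand":-1}]'
python3 -c "
from h import *
im,d,P,i=shot('wrist','w3.png');go(485.5,362,239,103.3)
im,d,P,i=shot('scene')
cv2.imwrite('pics/s3.png',cv2.resize(im[170:340,280:440,::-1],None,fx=3.5,fy=3.5))"
```

```text
time: 7.4
eef_pos: [426.6, 348.1, 238.6]
tool_rot: [[-0.974, -0.228, -0.002], [-0.228, 0.974, -0.001], [0.002, -0.0, -1.0]]
contact_force: [1.0, 0.5, -2.7]
grip_width: 25.8
gripper_force: 29.9
t 7.45 p [427.1 348.5 239.7] yawY 103.2 q6 -1.33 dp [-0.1499, -0.0005, 0.0017] twist -0.0003 tilt [-0.0, -0.0]
```

View pics/s3.png

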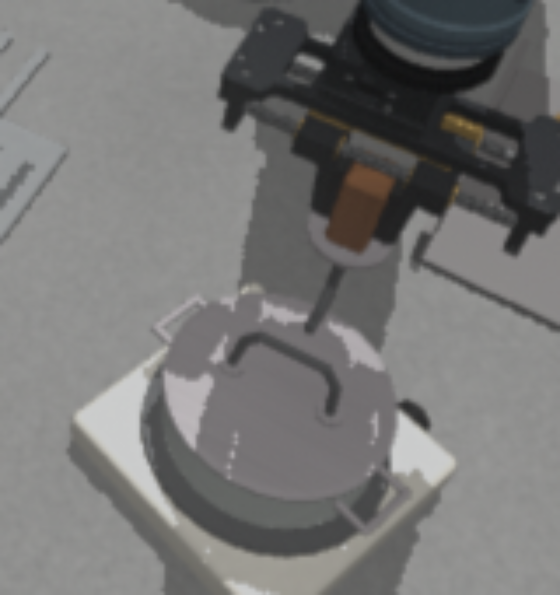

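The crop shows the hook rod (320,310) lowered just behind the loop (285,360), in line with it and clear. Next I advance.

```bash
python3 -m jog '[{"dp":[-0.03,0,0],"twist":0,"hand":-1},{"dp":[-0.04,0,0],"twist":0,"hand":-1},{"dp":[-0.04,0,0],"twist":0,"hand":-1},{"dp":[-0.03,0,0],"twist":0,"hand":-1},{"dp":[-0.01,0,0],"twist":0,"hand":-1}]'
python3 -m jog '[{"dp":[0,0,-0.02],"twist":0,"hand":-1},{"dp":[0,0,-0.02],"twist":0,"hand":-1},{"dp":[0,0,-0.01],"twist":0,"hand":-1},{"dp":[0,0,0],"twist":0,"hand":-1},{"dp":[0,0,0],"twist":0,"hand":-1}]'
python3 - <<'E'
from h import *
s=get_state();R=np.array(s["tool_rot"]);p=s["eef_pos"];go(485.5,362,265,103.3)
for c in["scene","top"]:
    im,d,P,i=shot(c);L=(P-p)@R;z=P[...,2]
    k=near(P,d,487,362,40)&(z>145)&(z<158)
    print(c,"loop y,x",[(np.percentile(L[k][:,j],2),np.percentile(L[k][:,j],98)) for j in(1,0)],k.sum())
    k=near(P,d,487,362,40)&(z>165)&(z<225)
    print("rod",k.sum(),[(np.percentile(L[k][:,j],2),np.percentile(L[k][:,j],98)) for j in(1,0)])
cv2.imwrite('pics/s4.png',cv2.resize(shot('scene')[0][170:340,280:440,::-1],None,fx=3.5,fy=3.5))
E
```

```text
time: 8.12
eef_pos: [486.4, 362.5, 239.4]
tool_rot: [[-0.974, -0.228, -0.0], [-0.228, 0.974, -0.0], [0.0, -0.0, -1.0]]
contact_force: [-0.1, -0.3, -1.7]
grip_width: 25.6
gripper_force: 29.9
time: 8.75
eef_pos: [485.1, 362.4, 259.4]
tool_rot: [[-0.973, -0.229, -0.0], [-0.229, 0.973, -0.0], [0.0, -0.0, -1.0]]
contact_force: [-0.1, 0.4, -1.8]
grip_width: 25.8
gripper_force: 29.9
t 8.75 p [485.1 362.4 259.4] yawY 103.23 q6 -1.36 dp [-0.0007, -0.0011, -0.0139] twist -0.0002 tilt [-0.0002, -0.0001]
scene loop y,x [(np.float64(-25.677535531566114), np.float64(26.546353154480887)), (np.float64(-24.63924919817903), np.float64(17.933625300891944))] 123
rod 2 [(np.float64(0.2226267780158491), np.float64(2.897798590390995)), (np.float64(15.46045597124466), np.float64(16.642098114758962))]
top loop y,x [(np.float64(-29.49572649032075), np.float64(21.109462252006026)), (np.float64(-17.055919067607093), np.float64(23.518805545651237))] 74
rod 31 [(np.float64(-8.736188399129329), np.float64(2.6199122966566257)), (np.float64(14.06883718571005), np.float64(25.32721363847329))]
```

View pics/s4.png

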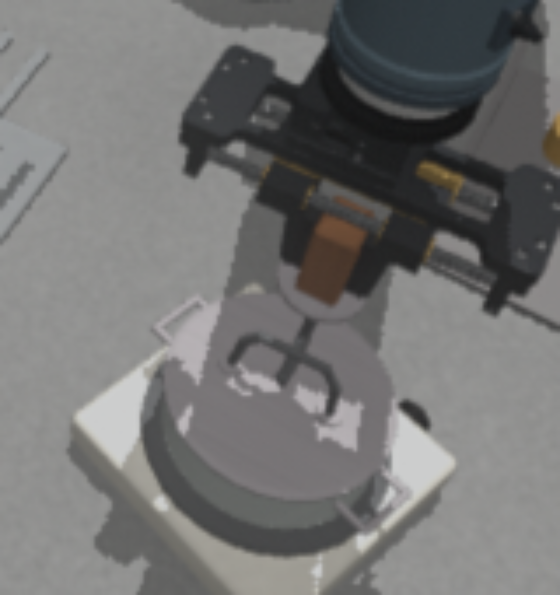

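The crop shows the hook passing under the middle of the loop (290,365), tip upturned in front. I lift slowly and check that it stays level.

```bash
cat >> h.py <<'E'
def level(x,y,z0,z1):
    for c in["scene","top"]:
        im,d,P,i=shot(c);z=P[...,2];k=near(P,d,x,y,85)&(z>z0)&(z<z1)&(im.max(2).astype(int)-im.min(2)<30)
        if k.sum()<200: print(c,"few",k.sum());continue
        Q=P[k];zc=np.median(Q[:,2])
        for _ in range(5):
            A=np.c_[Q[:,:2]-[x,y],np.ones(len(Q))];co=np.linalg.lstsq(A,Q[:,2],rcond=None)[0];r=abs(A@co-Q[:,2]);Q=Q[r<max(2.,2*np.median(r))]
        print(c,len(Q),"slope deg",np.degrees(np.arctan(co[:2])),"z",co[2],"disc",cv2.minEnclosingCircle(Q[:,:2].astype(np.float32)))
E
python3 -c "
from h import *
level(486,362,95,115)"
python3 -m jog '[{"dp":[0,0,-0.01],"twist":0,"hand":-1},{"dp":[0,0,-0.01],"twist":0,"hand":-1},{"dp":[0,0,-0.01],"twist":0,"hand":-1},{"dp":[0,0,-0.01],"twist":0,"hand":-1},{"dp":[0,0,0],"twist":0,"hand":-1}]'
python3 -m jog '[{"dp":[0,0,0],"twist":0,"hand":-1},{"dp":[0,0,0],"twist":0,"hand":-1}]'
python3 -c "
from h import *
go(0,0,0);level(486,362,100,135)"

```

```text
scene 2339 slope deg [-0.   0.1] z 105.01873322597632 disc ((486.0971374511719, 362.6227111816406), 76.1882553100586)
top 1297 slope deg [0.4 0.1] z 105.33383322158974 disc ((484.3442687988281, 359.9869689941406), 75.50956726074219)
time: 9.62
eef_pos: [485.5, 362.5, 275.9]
tool_rot: [[-0.973, -0.229, 0.0], [-0.229, 0.973, 0.0], [-0.0, 0.0, -1.0]]
contact_force: [-0.5, -0.3, -5.4]
grip_width: 25.4
gripper_force: 29.9
time: 9.88
eef_pos: [485.2, 362.4, 275.3]
tool_rot: [[-0.973, -0.229, -0.0], [-0.229, 0.973, -0.0], [0.0, -0.0, -1.0]]
contact_force: [-0.7, 0.6, -5.8]
grip_width: 25.9
gripper_force: 29.9
t 9.88 p [485.2 362.4 275.3] yawY 103.23 q6 -1.36 dp [1.3878, -0.6043, 0.6889] twist 0 tilt [-0.0005, -0.0002]
scene 2385 slope deg [-0.5  1.1] z 115.59296667690268 disc ((485.7562255859375, 363.5633239746094), 76.14351654052734)
top 1433 slope deg [-0.2  1. ] z 115.87079165646844 disc ((483.9913330078125, 360.3648376464844), 75.61885070800781)
```

Lifted off and hanging within about 1° of level; the extra 4 N of wrist force is the lid. I raise it further with gentle ramps.

```bash
python3 -m jog '[{"dp":[0,0,-0.008],"twist":0,"hand":-1},{"dp":[0,0,-0.016],"twist":0,"hand":-1},{"dp":[0,0,-0.024],"twist":0,"hand":-1},{"dp":[0,0,-0.028],"twist":0,"hand":-1},{"dp":[0,0,-0.028],"twist":0,"hand":-1}]' | head -2
python3 -m jog '[{"dp":[0,0,-0.028],"twist":0,"hand":-1},{"dp":[0,0,-0.02],"twist":0,"hand":-1},{"dp":[0,0,-0.014],"twist":0,"hand":-1},{"dp":[0,0,-0.008],"twist":0,"hand":-1},{"dp":[0,0,0],"twist":0,"hand":-1}]'
python3 -c "
from h import *
go(528,-341.5,345,103.3);level(486,362,170,205)"

```

```text
time: 10.6
eef_pos: [485.5, 362.5, 318.3]
time: 11.22
eef_pos: [485.4, 362.4, 345.1]
tool_rot: [[-0.973, -0.229, -0.0], [-0.229, 0.973, -0.0], [0.0, -0.0, -1.0]]
contact_force: [0.5, 0.4, -5.5]
grip_width: 25.8
gripper_force: 29.9
t 11.22 p [485.4 362.4 345.1] yawY 103.23 q6 -1.36 dp [0.2988, -1.7375, 0.0003] twist -0.0002 tilt [-0.0, -0.0]
scene 2800 slope deg [-0.6  1. ] z 185.42842188749108 disc ((485.6941223144531, 363.370849609375), 75.85301971435547)
top 1818 slope deg [-0.5  1. ] z 185.45419474328597 disc ((484.275390625, 360.9334716796875), 75.72346496582031)
```

```bash
python3 -m jog '[{"dp":[0.001,-0.006,0],"twist":0,"hand":-1},{"dp":[0.002,-0.012,0],"twist":0,"hand":-1},{"dp":[0.003,-0.018,0],"twist":0,"hand":-1},{"dp":[0.004,-0.024,0],"twist":0,"hand":-1},{"dp":[0.005,-0.03,0],"twist":0,"hand":-1}]' | head -2
python3 -m jog '[{"dp":[0.006,-0.036,0],"twist":0,"hand":-1},{"dp":[0.007,-0.042,0],"twist":0,"hand":-1},{"dp":[0.008,-0.048,0],"twist":0,"hand":-1},{"dp":[0.009,-0.05,0],"twist":0,"hand":-1},{"dp":[0.009,-0.05,0],"twist":0,"hand":-1}]' | head -4
python3 -m jog '[{"dp":[0.0095,-0.055,0],"twist":0,"hand":-1},{"dp":[0.0095,-0.055,0],"twist":0,"hand":-1},{"dp":[0.0095,-0.055,0],"twist":0,"hand":-1},{"dp":[0.0095,-0.055,0],"twist":0,"hand":-1},{"dp":[0.0095,-0.055,0],"twist":0,"hand":-1}]' | head -4
python3 -m jog '[{"dp":[0.0095,-0.055,0],"twist":0,"hand":-1},{"dp":[0.0095,-0.055,0],"twist":0,"hand":-1},{"dp":[0.0095,-0.055,0],"twist":0,"hand":-1},{"dp":[0.0095,-0.055,0],"twist":0,"hand":-1},{"dp":[0.0095,-0.055,0],"twist":0,"hand":-1}]' | head -4
python3 -c "
from h import *
go(528,-341.5,345,103.3)"
```

```text
time: 11.95
eef_pos: [487.8, 325.1, 345.2]
time: 12.58
eef_pos: [493.3, 232.8, 345.2]
tool_rot: [[-0.974, -0.228, 0.0], [-0.228, 0.974, -0.0], [-0.0, -0.0, -1.0]]
contact_force: [-0.4, -0.1, -5.8]
time: 13.2
eef_pos: [499.8, 121.4, 345.2]
tool_rot: [[-0.974, -0.229, 0.0], [-0.229, 0.974, -0.0], [-0.0, -0.0, -1.0]]
contact_force: [0.1, -0.3, -4.6]
time: 13.82
eef_pos: [506.3, 10.1, 345.2]
tool_rot: [[-0.974, -0.228, 0.0], [-0.228, 0.974, -0.0], [-0.0, -0.0, -1.0]]
contact_force: [0.7, -0.6, -5.9]
t 13.82 p [506.3  10.1 345.2] yawY 103.21 q6 -2.02 dp [0.148, -0.868, 0.0007] twist -0.0003 tilt [0.0003, -0.0001]
```

```bash
python3 -m jog '[{"dp":[0.0095,-0.055,0],"twist":0,"hand":-1},{"dp":[0.0095,-0.055,0],"twist":0,"hand":-1},{"dp":[0.0095,-0.055,0],"twist":0,"hand":-1},{"dp":[0.0095,-0.055,0],"twist":0,"hand":-1},{"dp":[0.0095,-0.055,0],"twist":0,"hand":-1}]' | head -4
python3 -m jog '[{"dp":[0.0095,-0.055,0],"twist":0,"hand":-1},{"dp":[0.0095,-0.055,0],"twist":0,"hand":-1},{"dp":[0.0095,-0.055,0],"twist":0,"hand":-1},{"dp":[0.009,-0.055,0],"twist":0,"hand":-1},{"dp":[0.009,-0.055,0],"twist":0,"hand":-1}]' | head -4
python3 -m jog '[{"dp":[0.009,-0.05,0],"twist":0,"hand":-1},{"dp":[0.009,-0.05,0],"twist":0,"hand":-1},{"dp":[0.008,-0.048,0],"twist":0,"hand":-1},{"dp":[0.007,-0.042,0],"twist":0,"hand":-1},{"dp":[0.006,-0.036,0],"twist":0,"hand":-1}]' | head -4
python3 -m jog '[{"dp":[0.005,-0.03,0],"twist":0,"hand":-1},{"dp":[0.004,-0.024,0],"twist":0,"hand":-1},{"dp":[0.003,-0.018,0],"twist":0,"hand":-1},{"dp":[0.002,-0.012,0],"twist":0,"hand":-1},{"dp":[0.001,-0.006,0],"twist":0,"hand":-1}]'
python3 -m jog '[{"dp":[0,0,0],"twist":0,"hand":-1},{"dp":[0,0,0],"twist":0,"hand":-1}]' | head -1
python3 - <<'E'
from h import *
go(528,-341.5,345,103.3);level(528,-341,170,205)
for c in["wrist","scene","top"]:
    im,d,P,i=shot(c,c+'5.png');z=P[...,2]
    m=(abs(P[...,0]-528)<115)&(abs(P[...,1]+341)<115)&(d>0)&(z>3)&(z<20)&(im[...,0].astype(int)-im[...,2]>30)
    print(c,m.sum(),cv2.minAreaRect(P[m][:,:2].astype(np.float32)))
E
```

```text
time: 14.45
eef_pos: [512.8, -101.3, 345.2]
tool_rot: [[-0.974, -0.228, 0.0], [-0.228, 0.974, -0.0], [-0.0, -0.0, -1.0]]
contact_force: [-0.1, -0.1, -5.1]
time: 15.08
eef_pos: [520.4, -212.7, 345.1]
tool_rot: [[-0.973, -0.229, 0.0], [-0.229, 0.973, 0.0], [-0.0, 0.0, -1.0]]
contact_force: [0.5, -0.0, -5.8]
time: 15.7
eef_pos: [525.9, -303.8, 345.0]
tool_rot: [[-0.974, -0.229, -0.0], [-0.229, 0.974, 0.0], [0.0, 0.0, -1.0]]
contact_force: [0.3, -0.1, -5.0]
time: 16.32
eef_pos: [528.2, -339.3, 345.1]
tool_rot: [[-0.973, -0.229, -0.0], [-0.229, 0.973, 0.0], [0.0, 0.0, -1.0]]
contact_force: [0.8, -0.5, -4.3]
grip_width: 26.0
gripper_force: 29.9
time: 16.58
t 16.57 p [ 528.3 -338.9  345.2] yawY 103.24 q6 -2.56 dp [0.0021, -0.0061, 0.0004] twist -0.0002 tilt [0.0, 0.0001]
scene 905 slope deg [-0.4  1.1] z 184.10836551050554 disc ((527.9008178710938, -336.25616455078125), 76.97450256347656)
top few 27
wrist 2302 ((527.5923461914062, -344.06170654296875), (189.6614990234375, 189.7821807861328), 82.57313537597656)
scene 2149 ((529.7059936523438, -339.7992858886719), (192.805908203125, 189.88209533691406), 82.67615509033203)
top 276 ((611.2271118164062, -272.4564208984375), (44.22681427001953, 82.14569091796875), 40.582523345947266)
```

View pics/scene5.png

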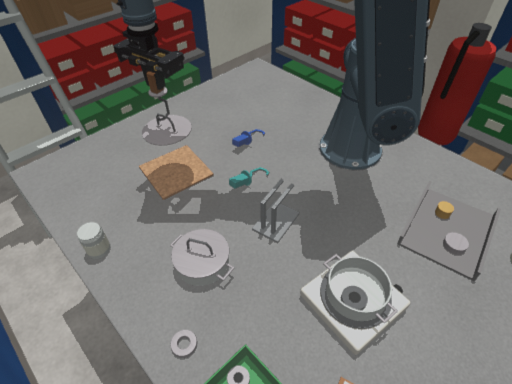

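The scene view shows the lid hanging level (166,128) over the cork pad (176,170); the pan left on the hot plate shows its bearings inside.

```bash
python3 -m jog '[{"dp":[0,-0.003,0.008],"twist":0,"hand":-1},{"dp":[0,-0.003,0.016],"twist":0,"hand":-1},{"dp":[0,-0.003,0.024],"twist":0,"hand":-1},{"dp":[0,0,0.032],"twist":0,"hand":-1},{"dp":[0,0,0.04],"twist":0,"hand":-1}]' | head -2
python3 -m jog '[{"dp":[0,0,0.04],"twist":0,"hand":-1},{"dp":[0,0,0.04],"twist":0,"hand":-1},{"dp":[0,0,0.04],"twist":0,"hand":-1},{"dp":[0,0,0.04],"twist":0,"hand":-1},{"dp":[0,0,0.04],"twist":0,"hand":-1}]' | head -2
python3 -m jog '[{"dp":[0,0,0.028],"twist":0,"hand":-1},{"dp":[0,0,0.02],"twist":0,"hand":-1},{"dp":[0,0,0.012],"twist":0,"hand":-1},{"dp":[0,0,0.006],"twist":0,"hand":-1},{"dp":[0,0,0.003],"twist":0,"hand":-1}]'
python3 - <<'E'
from h import *
go(529,-342.5,183,103.3);level(528,-341,20,40)
im,d,P,i=shot("scene");z=P[...,2]
m=(abs(P[...,0]-528)<115)&(abs(P[...,1]+341)<115)&(d>0)&(z>3)&(z<20)&(im[...,0].astype(int)-im[...,2]>30)
print(m.sum(),cv2.minAreaRect(P[m][:,:2].astype(np.float32)))
E
```

```text
time: 17.45
eef_pos: [529.0, -342.7, 295.9]
time: 18.08
eef_pos: [529.1, -342.7, 216.1]
time: 18.7
eef_pos: [529.2, -342.9, 189.8]
tool_rot: [[-0.973, -0.229, 0.0], [-0.229, 0.973, -0.0], [-0.0, -0.001, -1.0]]
contact_force: [0.5, 0.3, -4.8]
grip_width: 25.7
gripper_force: 29.9
t 18.7 p [ 529.2 -342.9  189.8] yawY 103.23 q6 -2.56 dp [0.0003, 0.001, 0.017] twist -0.0002 tilt [0.0005, -0.0005]
scene 753 slope deg [-0.1  1. ] z 28.612557058928342 disc ((529.4203491210938, -340.9390563964844), 76.49943542480469)
top few 10
1053 ((528.86376953125, -341.16748046875), (193.7991180419922, 190.67828369140625), 82.50333404541016)
```

Centred to within about 1 mm. I lower gently the rest of the way, then free the hook.

```bash
python3 -m jog '[{"dp":[0,0,0.005],"twist":0,"hand":-1},{"dp":[0,0,0.004],"twist":0,"hand":-1},{"dp":[0,0,0.004],"twist":0,"hand":-1},{"dp":[0,0,0.004],"twist":0,"hand":-1},{"dp":[0,0,0.004],"twist":0,"hand":-1}]'
python3 -m jog '[{"dp":[0,0,0.006],"twist":0,"hand":-1},{"dp":[0,0,0.01],"twist":0,"hand":-1},{"dp":[0,0,0.015],"twist":0,"hand":-1},{"dp":[0,0,0.015],"twist":0,"hand":-1},{"dp":[0,0,0.01],"twist":0,"hand":-1}]'
python3 -m jog '[{"dp":[0,0,0.003],"twist":0,"hand":-1},{"dp":[0,0,0],"twist":0,"hand":-1}]'
python3 - <<'E'
from h import *
go(529,-342.5,158,103.3);level(528,-341,15,32)
cv2.imwrite('pics/s6.png',cv2.resize(shot('scene')[0][80:220,100:250,::-1],None,fx=4,fy=4))
E
```

```text
time: 19.48
eef_pos: [529.4, -343.1, 181.7]
tool_rot: [[-0.973, -0.229, 0.001], [-0.229, 0.973, -0.001], [-0.001, -0.001, -1.0]]
contact_force: [0.1, -0.2, -0.4]
grip_width: 25.4
gripper_force: 29.9
time: 20.1
eef_pos: [528.8, -342.5, 158.0]
tool_rot: [[-0.973, -0.229, -0.001], [-0.229, 0.973, 0.001], [0.0, 0.001, -1.0]]
contact_force: [-0.7, 0.4, -1.9]
grip_width: 25.7
gripper_force: 29.9
time: 20.35
eef_pos: [529.0, -342.7, 157.5]
tool_rot: [[-0.973, -0.229, -0.0], [-0.229, 0.973, 0.0], [0.0, 0.0, -1.0]]
contact_force: [0.1, 0.3, -1.2]
grip_width: 25.8
gripper_force: 29.9
t 20.35 p [ 529.  -342.7  157.5] yawY 103.22 q6 -2.56 dp [-0.0001, 0.0006, -0.0013] twist -0.0002 tilt [-0.0001, 0.0]
scene 726 slope deg [ 0.2 -0. ] z 21.577673813239425 disc ((532.0782470703125, -341.00836181640625), 76.86846160888672)
top few 5
```

View pics/s6.png

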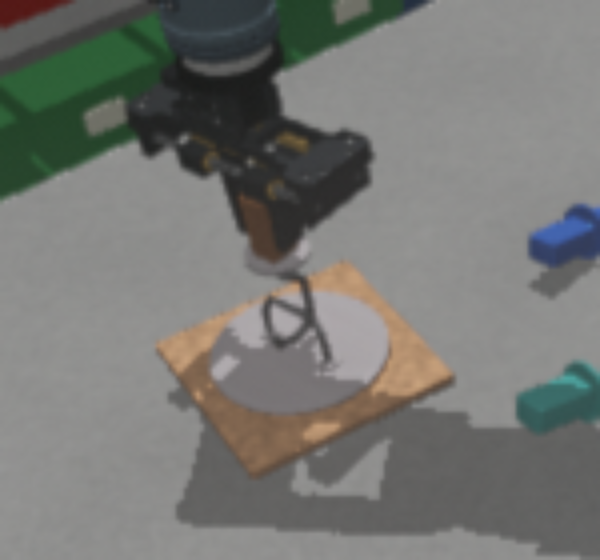

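The crop shows the lid lying flat and centred on the cork, with the hook lowered free inside the loop. I back out and rise.

```bash
python3 -m jog '[{"dp":[0.02,0,0],"twist":0,"hand":-1},{"dp":[0.035,0,0],"twist":0,"hand":-1},{"dp":[0.04,0,0],"twist":0,"hand":-1},{"dp":[0.04,0,0],"twist":0,"hand":-1},{"dp":[0.025,0,0],"twist":0,"hand":-1}]'
python3 -m jog '[{"dp":[0,0,-0.04],"twist":0,"hand":-1},{"dp":[0,0,-0.1],"twist":0,"hand":-1},{"dp":[0,0,-0.12],"twist":0,"hand":-1},{"dp":[0,0,-0.12],"twist":0,"hand":-1},{"dp":[0,0,0],"twist":0,"hand":-1}]'
python3 -c "
from h import *
go(427.1,44.6,310,107.1);level(528,-341,15,32)"
```

```text
time: 21.12
eef_pos: [465.4, -357.7, 157.6]
tool_rot: [[-0.974, -0.228, -0.0], [-0.228, 0.974, -0.0], [0.0, 0.0, -1.0]]
contact_force: [-0.6, -0.3, -0.4]
grip_width: 25.7
gripper_force: 29.9
time: 21.75
eef_pos: [468.8, -359.0, 316.2]
tool_rot: [[-0.973, -0.229, 0.007], [-0.229, 0.973, -0.008], [-0.005, -0.01, -1.0]]
contact_force: [-0.1, 0.4, -1.6]
grip_width: 26.0
gripper_force: 29.9
t 21.75 p [ 468.8 -359.   316.2] yawY 103.26 q6 -2.66 dp [-0.13, 1.0061, 0.0064] twist -0.0107 tilt [0.0074, -0.0082]
scene 746 slope deg [0.1 0.1] z 21.603101764374724 disc ((530.9652709960938, -340.1648254394531), 76.49225616455078)
top 596 slope deg [-0.6 -0.4] z 23.444501586428608 disc ((543.7096557617188, -326.04266357421875), 71.21715545654297)
```

```bash
python3 -m jog '[{"dp":[-0.008,0.06,0],"twist":0,"hand":-1},{"dp":[-0.014,0.11,0],"twist":0,"hand":-1},{"dp":[-0.014,0.11,0],"twist":0,"hand":-1},{"dp":[-0.014,0.11,0],"twist":0,"hand":-1},{"dp":[-0.014,0.11,0],"twist":0,"hand":-1}]' |head -2
python3 -m jog '[{"dp":[-0.014,0.11,0],"twist":0,"hand":-1},{"dp":[-0.014,0.11,0],"twist":0,"hand":-1},{"dp":[-0.014,0.11,0],"twist":0,"hand":-1},{"dp":[-0.014,0.1,0],"twist":0,"hand":-1},{"dp":[-0.01,0.076,0],"twist":0,"hand":-1}]' |head -2
python3 -m jog '[{"dp":[0,0,0],"twist":-0.0107,"hand":-1},{"dp":[0,0,0],"twist":0,"hand":-1},{"dp":[0,0,0],"twist":0,"hand":-1}]'
python3 -c "
from h import *
go(427.2,44.6,158.3,107.1)"
```

```text
time: 22.48
eef_pos: [444.8, -154.8, 307.5]
time: 23.1
eef_pos: [424.0, 48.1, 307.8]
time: 23.48
eef_pos: [424.9, 46.2, 308.6]
tool_rot: [[-0.956, -0.292, -0.002], [-0.292, 0.956, 0.0], [0.002, 0.001, -1.0]]
contact_force: [-0.2, 0.2, -1.5]
grip_width: 26.1
gripper_force: 29.9
t 23.48 p [424.9  46.2 308.6] yawY 106.98 q6 -2.04 dp [-0.0049, -0.0057, 0.3759] twist -0.0003 tilt [-0.0018, 0.0003]
```

```bash
python3 -m jog '[{"dp":[-0.004,-0.005,0],"twist":0,"hand":-1},{"dp":[0,0,0],"twist":0,"hand":-1},{"dp":[0,0,0],"twist":0,"hand":-1}]' | head -2
python3 -c "
from h import *
go(427.2,44.6,158.3,107.1)"
```

```text
time: 23.85
eef_pos: [427.5, 44.6, 309.5]
t 23.85 p [427.5  44.6 309.5] yawY 107.04 q6 -2.04 dp [0.0006, 0.0001, 0.378] twist -0.0002 tilt [-0.0001, 0.0]
```

```bash
python3 -m jog '[{"dp":[0,0,0.05],"twist":0,"hand":-1},{"dp":[0,0,0.08],"twist":0,"hand":-1},{"dp":[0,0,0.08],"twist":0,"hand":-1},{"dp":[0,0,0.08],"twist":0,"hand":-1},{"dp":[0,0,0.05],"twist":0,"hand":-1}]'
python3 -m jog '[{"dp":[0,0,0.02],"twist":0,"hand":-1},{"dp":[0,0,0],"twist":0,"hand":-1},{"dp":[0,0,0],"twist":0,"hand":-1}]'
python3 -c "
from h import *
go(427.2,44.6,158.3,107.1)"
```

```text
time: 24.48
eef_pos: [426.7, 44.9, 172.0]
tool_rot: [[-0.956, -0.293, -0.002], [-0.293, 0.956, 0.0], [0.002, 0.001, -1.0]]
contact_force: [-0.5, -0.4, -0.4]
grip_width: 26.5
gripper_force: 29.9
time: 24.85
eef_pos: [428.1, 44.7, 166.5]
tool_rot: [[-0.956, -0.294, 0.002], [-0.294, 0.956, -0.0], [-0.002, -0.001, -1.0]]
contact_force: [1.0, 0.3, -1.9]
grip_width: 26.0
gripper_force: 29.9
t 24.85 p [428.1  44.7 166.5] yawY 107.07 q6 -2.04 dp [0.0024, 0.0005, 0.0205] twist -0.0001 tilt [0.0017, -0.0003]
```

```bash
python3 -m jog '[{"dp":[0.001,0,0.008],"twist":0,"hand":-1},{"dp":[0,0,0.006],"twist":0,"hand":-1},{"dp":[0,0,0.004],"twist":0,"hand":-1},{"dp":[0,0,0.001],"twist":0,"hand":-1},{"dp":[0,0,0],"twist":0,"hand":-1}]'
python3 -c "
from h import *
go(427.2,44.6,158.3,107.1)"
```

```text
time: 25.48
eef_pos: [427.1, 44.7, 158.3]
tool_rot: [[-0.956, -0.294, -0.0], [-0.294, 0.956, -0.0], [0.0, -0.0, -1.0]]
contact_force: [-2.8, 0.9, 4.9]
grip_width: 26.0
gripper_force: 30.0
t 25.48 p [427.1  44.7 158.3] yawY 107.08 q6 -2.04 dp [-0.0002, -0.0004, -0.0] twist -0.0001 tilt [-0.0, -0.0]
```

Seated at the original height and pose with light contact. I open, rise and check.

```bash
python3 -m jog '[{"dp":[0,0,-0.001],"twist":0,"hand":-1},{"dp":[0,0,0],"twist":0,"hand":-0.3},{"dp":[0,0,0],"twist":0,"hand":0.2},{"dp":[0,0,0],"twist":0,"hand":0.6},{"dp":[0,0,0],"twist":0,"hand":1}]'
python3 -m jog '[{"dp":[0,0,0],"twist":0,"hand":1},{"dp":[0,0,0],"twist":0,"hand":1},{"dp":[0,0,0],"twist":0,"hand":1},{"dp":[0,0,-0.03],"twist":0,"hand":1},{"dp":[0,0,-0.06],"twist":0,"hand":1}]'
python3 -m jog '[{"dp":[0,0,-0.1],"twist":0,"hand":1},{"dp":[0,0,-0.12],"twist":0,"hand":1},{"dp":[0,0,-0.12],"twist":0,"hand":1},{"dp":[0.08,0,0],"twist":0,"hand":1},{"dp":[0,0,0],"twist":0,"hand":1}]'
python3 - <<'E'
from h import *
for c in["scene","top","wrist"]:
    im,d,P,i=shot(c,c+"9.png");print(c);rep(im,d,P)
level(529,-342,15,32)
E
```

```text
time: 26.1
eef_pos: [427.1, 44.7, 158.3]
tool_rot: [[-0.956, -0.294, 0.0], [-0.294, 0.956, -0.0], [-0.0, -0.0, -1.0]]
contact_force: [-0.5, -0.3, -0.3]
grip_width: 58.3
gripper_force: 0.0
time: 26.72
eef_pos: [426.4, 44.8, 194.6]
tool_rot: [[-0.956, -0.294, -0.002], [-0.294, 0.956, 0.0], [0.002, 0.001, -1.0]]
contact_force: [0.4, -0.4, -0.0]
grip_width: 88.1
gripper_force: 0.0
time: 27.35
eef_pos: [395.8, 35.2, 331.7]
tool_rot: [[-0.956, -0.293, 0.002], [-0.293, 0.956, -0.001], [-0.002, -0.001, -1.0]]
contact_force: [1.1, 0.3, -0.9]
grip_width: 88.0
gripper_force: 0.0
scene
  disc ((485.6817321777344, 364.4388427734375), 72.43702697753906) z 100.36387663601352
cold loop 63 [687.   14.3] 121.12655545791941 55.27872375711107 [ 3.8 33.1] ztop [103.5 106.7]
  disc ((686.21044921875, 12.509607315063477), 76.87989807128906) z 56.33771348806226
pad ((529.5469360351562, -340.17767333984375), (194.69422912597656, 190.04071044921875), 82.68838500976562) 11.073924402698196 mean [ 538.9 -322.3   12.1]
grip top 115 ((428.29937744140625, 47.152366638183594), (32.12797927856445, 24.97018051147461),
[... 1163 characters left out ...]
5, -343.8201599121094), (192.80030822753906, 191.0387420654297), 82.70936584472656) 12.143373965476087 mean [ 513.1 -320.2   12.1]
grip top 836 ((424.9862060546875, 42.93998718261719), (31.425445556640625, 25.309968948364258), 17.23387336730957) [185.1 188.8 189.9]
fork 1512 [434.1  47.6] -164.55891488708923 109.66329105182643 [34.5 62.1] [124.5 126.3 129.9] rect ((435.43853759765625, 45.53060531616211), (108.74966430664062, 51.242889404296875), 13.5750732421875)
scene 764 slope deg [ 0.  -0.1] z 21.549467272737573 disc ((530.1603393554688, -340.5319519042969), 76.39636993408203)
top 1475 slope deg [0. 0.] z 23.055658841410345 disc ((528.1901245117188, -343.2083435058594), 75.47512817382812)
```

View pics/wrist9.png

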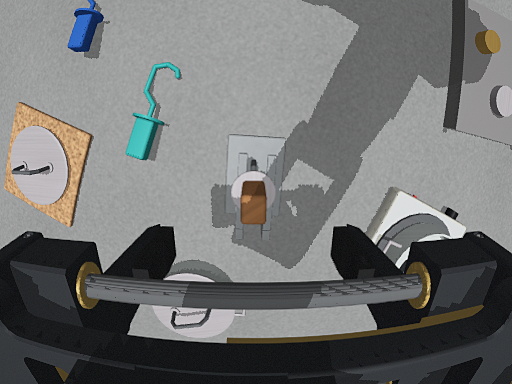

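View pics/scene9.png

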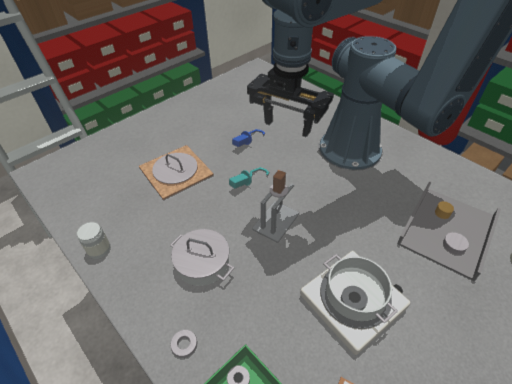

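The lid lies flat and centred on the pad (175,167), the lifter hangs as before (279,182), the cold lid is untouched and the gripper is clear. I hand the job in.

```bash
python3 -c "
from plant import workorder
print(workorder.job_done())"
```

```text
the job is handed in; nothing more can be done
None
```

The job is handed in at about 27 s: the hot lid lies flat and within about 1 mm of the pad's centre, the lifter hangs back in its fork at its starting pose, and the cold pan's lid was not moved.

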